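# Hold a heater block home in the corner gauge

## Task

Lift the stepped aluminium heater block from the bench and set it flat on the plate of the corner gauge, its long side along the left fence, then press it into the corner so that it bears on both fences at once and its end pushes the sprung probe fully home. Do not ram the fences, leave the jar, the carton and the wrench where they are, and finish while still holding the block pressed into the corner: the gripper must not let go, so that the reading can be taken.

Things in the scene. Friction and masses are not known exactly. Their poses are not given: they have to be found in the camera images.
- heater_block: Loose bare aluminium block, about 0.28 kg, an upside-down T in end view: flange 64 mm long (its x), 44 wide (y), 20 high; on it, centred, a rib 56 mm long (x), 26 wide (y), up to 52 mm high, two dark bores in its top. Origin: centre of the underside; z up. Grip the rib across its 26 mm, above the flange. Ends alike, sides alike: either way round is right.
- gauge: Corner gauge fixed to the bench: grey metal plate 10 mm thick (x -87 to +68, y -101 to +24 mm), two steel fences standing 15 mm above it, behind the far one a flat dial (top 24 mm above the bench). Origin: on the bench, below the inner corner of the fences; x away from the robot (give or take the yaw), y left, z up. The fence faces are its planes x = 0 and y = 0; the free plate is at x < 0, y < 0.
- block_home (a point): Where the block's origin (centre of its underside) lies when it is home: on the plate's top, at x = -32, y = -22, z = 10 mm in the gauge's frame, one end on the far fence and one long side on the left fence. Axes as the gauge's; the block's x lies along this x, either way round.
- far_fence: Steel fence along the gauge's y at its far side: face at gauge x = 0 from y = -0.5 to -75 mm, 14 mm thick, 15 mm high above the plate, with a 14 mm gap for the probe. Part of the gauge. Origin: on the plate's top at the inner corner.
- left_fence: Steel fence along the gauge's x at its left side: face at gauge y = 0 from x = -5 to -77 mm, 14 mm thick, 15 mm high above the plate. Part of the gauge. Origin: on the plate's top at the inner corner.
- probe (a joint): Sprung probe: steel pin, 8 mm thick, standing 6 mm out of the gap in the far fence at gauge y = -22 mm, 17.5 mm above the bench; slides along the gauge's x. 0: free, fully out; about 0.006 m: flush with the fence's face, as when the block is home. Pushes back with 1.2 N when out, about 4.8 N when flush; it pushes a released block off the fence.
- jar: Bystander: small white jar with a green lid, 45 mm across and 45 mm high, loose. Origin: centre of the underside.
- carton: Bystander: small carton 46 x 62 x 24 mm, loose. Origin: centre of the underside.
- wrench: Bystander: flat open-ended wrench, 133 mm long, 30 mm wide and 6 mm thick, loose, lying along its y. Origin: centre of the underside.

How it is judged:
On the way, in this order (a step that is already met when the one before it is completed fails the run):
1. the block is lifted off the bench, above the height of the gauge's plate (z of heater_block in the frame of gauge above 0.013 m), for 0.1 s.
2. the block has pushed the probe home, flat on the plate (value of joint probe above 0.0045 m and z of heater_block in the frame of gauge below 0.0125 m), for 0.2 s.
At the end, for the whole second after the job is handed in: The fingers hold the block (over 1 N) flat on the plate and still, its origin within 2.5 mm of home and its length within 0.06 rad of the left fence, pressing each fence with over 0.5 N, the probe in by more than 4.5 of its 6 mm (all of step 2 and x of heater_block in the frame of gauge between -0.0345 and -0.0295 m and y of heater_block in the frame of gauge between -0.0245 and -0.0195 m and z of heater_block in the frame of gauge above 0.008 m and angle between heater_block's own z axis and vertical below 0.06 rad and angle between the x axis of heater_block and the x axis of gauge, either way round below 0.06 rad and contact force between heater_block and far_fence above 0.5 N and contact force between heater_block and left_fence above 0.5 N and contact force between the fingers and heater_block above 1 N and linear speed of heater_block below 0.02 m/s); the arm keeps its last pose, push and grip.
It fails at once if a bystander is shifted by more than 30 mm (distance of any of jar, carton, wrench from where it was at the start of the episode above 0.03 m).
It fails at once if a fence is rammed with more than 80 N (contact force between heater_block and far_fence above 80 N or contact force between heater_block and left_fence above 80 N).
It also fails if it takes over 64 s, if anything falls off the work surface, if the arm or the gripper's body presses on something with over 40 N, if the wrist force passes 120 N, or if a joint passes its speed limit or range.

## Robot

A 6-joint arm with a two-finger parallel gripper is mounted at the origin on a cart in front of the work surface, level with it; the furniture and walls round the work are solid. World frame = base frame: x ahead of the robot, y to its left, z up, the work surface at z = 0. Lengths are in m, angles in rad, forces in N, time in s.
With the tool pointing down it reaches from about 0.35 to 0.775 m from the base axis. Payload 5.5 kg.
Tool frame: the origin (TCP) lies between the finger pads; the fingertips stand 19 mm ahead of it and the grasp point (between the pads) is the TCP; z points along the fingers, y is the direction in which the jaws open and shut (so a half turn about z gives the same grasp; the last joint's range is limited). The gripper opens to 85 mm and grips with 20 to 120 N. Pads are 22 mm wide; open, the fingers measure 114 mm over their backs; the gripper's body (76 mm by 85 mm) begins 54 mm behind the grasp point. The pads swing forward as they close: fully open they stand 13 mm farther back than shut.
Start: joints at [-0.14, 0.313, 0.046, 1.304, 0, 1.431], TCP at [0.575, -0, 0.25] pointing down, gripper open.
Joint ranges: [-2.76, 2.76], [-0.86, 1.69], [-1.03, 1.26], [-2.2, 2.34], [-1.47, 1.5], [-3.14, 3.14]. Speed limits (rad/s): [2.57, 2.57, 3.14, 3.14, 3.14, 3.14].

## Interface

Orientations are given as a unit quaternion [w, x, y, z].
In Python, from workcell import get_state, cams, workorder gives the robot as it stands.
- The arm moves only by the tool play_rows, never from a script. Its argument "series" is text: rows parted by semicolons, each of 7 numbers parted by spaces: the opening in per cent of the stroke, from 0 (shut) to 100 (fully open), then the shift along the tool's x, y, z in cm, then the turn, a rotation vector about the tool's x, y, z in degrees. A call has 1 to 12 rows; each row shifts and turns the commanded pose from where the row before left it, along the tool's axes as they then stand; what a row does not reach is not made up. A row lasts 1/8 s, in which the tool goes at most 62.5 mm and 10.7 degrees, less where a joint would pass 70% of its speed; a pose out of reach is approached as far as the arm can. A call with a gripper value outside its range is refused whole. The fingers move at their own pace and stop on an object; "newtons" is the grip in N (left out, the last holds). Time passes only in rows, so rows that do not move let the fingers close. It gives the time, the measured TCP pose, the force and the opening at its end, in the units of the state.
- get_state(): the state, without advancing time (a new reading comes with each control period).
- cams.read_camera(name): name is "scene" or "side" or "wrist"; returns the picture (384x512x3 uint8, red, green, blue); there is no depth.
- cams.get_calibration(name): a dict with "fx", "fy", "cx", "cy" (pixels), "distortion" ([k1, k2, p1, p2, k3] as OpenCV has them; the pictures are not rectified), "rvec" (rotation vector, rad) and "tvec" (3), from world to camera coordinates, as OpenCV has them. Camera axes: x right, y down, z forward; pixel columns grow to the right and rows downward; lengths in m; the calibration is good to about 2 mm. A picture is of the moment at which its call begins: read the wrist's pose just before it. get_calibration takes no time and is no camera call; for the wrist camera it gives the pose at the moment of the call.
- workorder.hand_in(): hands the job in, once; it reports no verdict.
The state is a dict: "clock": time; "joint_pos": joint angles; "qvel": joint speeds; "tau": joint torques, N m; "tcp_pos": TCP position; "orientation": TCP orientation; "wrist_force": force on the tool from outside, world axes, zero at the start; "ft_torque": the same for the moment, N m; "finger_gap": finger opening in m.
Only numpy, scipy, OpenCV 4.12 (cv2) and the standard library are available. Lean on these libraries where they do the work, as an engineer would, in place of code of your own. Each camera call takes 0.05 s, during which the arm holds its last target.

## Working session

There is one attempt and no reset: what is moved stays moved. The work goes in short steps, Python scripts to look and compute and a tool call to move; the robot and the scene stay as the last step left them, time stands still between calls to the robot, and variables do not carry over. Pictures are saved under pics/ and viewed, and the job is handed in when it is done.

Besides the shell and the picture viewer there is one more tool, called after ">>>" as name(argument=value, ...) on one line, values as JSON. play_rows: Moves the arm, as the interface text tells. Its arguments: {"type":"object","properties":{"series":{"type":"string"},"newtons":{"type":"number"}},"required":["series"]}

```bash
mkdir -p pics; ls
python3 - <<'E'
from workcell import get_state,cams
import cv2
print(get_state())
for n in("scene","side","wrist"):
    print(n,cams.get_calibration(n)); im=cams.read_camera(n); cv2.imwrite(f"pics/{n}0.png",im[:,:,::-1])
E
```

```text
pics
{'clock': 0.0, 'joint_pos': array([-1.39612717e-01,  3.13964863e-01,  4.49841653e-02,  1.30360443e+00,
        4.12987104e-06,  1.43119862e+00]), 'qvel': array([-2.08831993e-04,  5.91227368e-04,  8.14908901e-05,  7.13210575e-04,
       -2.23506047e-03, -4.56625939e-04]), 'tau': array([-2.90074182e-03, -4.80629075e+01,  2.98531097e+01,  1.95313990e-02,
       -3.83516899e-04, -4.27451073e-05]), 'tcp_pos': array([5.74523495e-01, 5.11936395e-05, 2.49431183e-01]), 'orientation': array([-7.15532797e-04,  7.07111806e-01,  7.07101190e-01, -5.36630720e-04]), 'wrist_force': array([ 0.13836704, -0.09045481, -0.01249971]), 'ft_torque': array([-0.03041107, -0.04429519,  0.05840115]), 'finger_gap': 0.08560203446023201}
scene {'fx': 366.1437411547544, 'fy': 366.1437411547544, 'cx': 258.91562685902875, 'cy': 189.53356253320743, 'distortion': array([-0.0373559,  0.       ,  0.       ,  0.       ,  0.       ]), 'rvec': array([ 2.12663349, -0.65304713,  0.35268132]), 'tvec': array([-0.39555965,  0.28483546,  0.60636906])}
side {'fx': 497.73227280185665, 'fy': 497.73227280185665, 'cx': 246.52838460185512, 'cy': 189.4453621252089, 'distortion': array([-0.13961592,  0.        ,  0.        ,  0.        ,  0.        ]), 'rvec': array([ 1.98735379, -0.97491224,  0.52678136]), 'tvec': array([-0.27881713,  0.34411812,  0.62426357])}
wrist {'fx': 343.78678645054765, 'fy': 343.78678645054765, 'cx': 255.3222966131944, 'cy': 191.60407426819842, 'distortion': array([0.00193274, 0.        , 0.        , 0.        , 0.        ]), 'rvec': array([-2.81557761e+00,  8.38883146e-04,  2.20413502e-03]), 'tvec': array([-0.57407858, -0.04100691,  0.38038532])}
```

View pics/scene0.png

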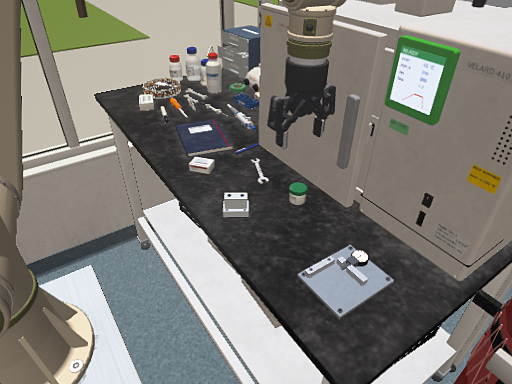

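View pics/side0.png

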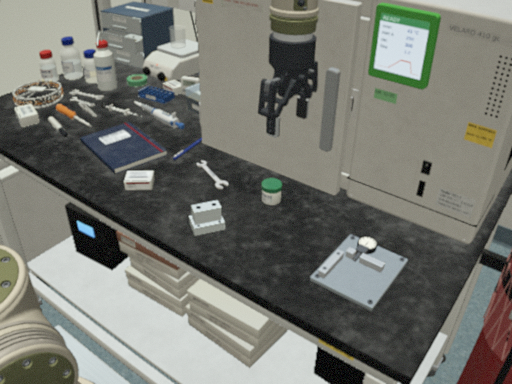

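View pics/wrist0.png

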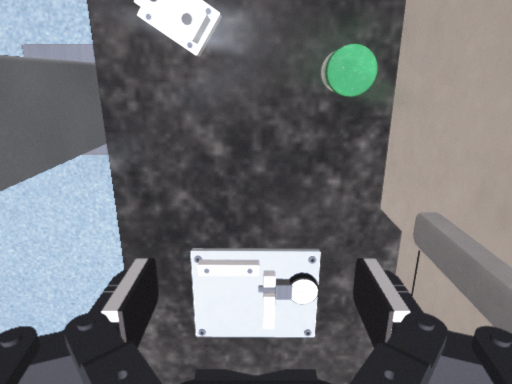

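The wrist view shows the gauge plate with corners at about (191,249), (321,248), (317,338) and (193,338). The block is cut off at the top left near (180,20), and the jar lid is at (350,70). In the scene view, the block is at (235,205), the wrench at (259,170) and the carton at (201,165).

```bash
cat > h.py <<'E'
import numpy as np,cv2
def ray(cal,pts,z):
    K=np.array([[cal['fx'],0,cal['cx']],[0,cal['fy'],cal['cy']],[0,0,1]])
    u=cv2.undistortPoints(np.array(pts,float).reshape(-1,1,2),K,cal['distortion']).reshape(-1,2)
    R=cv2.Rodrigues(cal['rvec'])[0]; c=-R.T@cal['tvec']
    d=np.c_[u,np.ones(len(u))]@R
    z=np.broadcast_to(z,len(u))
    return c+d*((z-c[2])/d[:,2])[:,None]
def proj(cal,P):
    K=np.array([[cal['fx'],0,cal['cx']],[0,cal['fy'],cal['cy']],[0,0,1]])
    return cv2.projectPoints(np.array(P,float).reshape(-1,3),cal['rvec'],cal['tvec'],K,cal['distortion'])[0].reshape(-1,2)
E
python3 - <<'E'
from h import *
from workcell import cams
np.set_printoptions(precision=4,suppress=True)
w=cams.get_calibration('wrist')
im=cv2.imread('pics/wrist0.png'); g=cv2.cvtColor(im,cv2.COLOR_BGR2GRAY)
m=np.uint8(g>110)*255; m[:235]=0;m[350:]=0;m[:,:175]=0;m[:,335:]=0
m=cv2.morphologyEx(m,cv2.MORPH_CLOSE,np.ones((9,9)))
cs,_=cv2.findContours(m,cv2.RETR_EXTERNAL,2); c=max(cs,key=cv2.contourArea)
r=cv2.approxPolyDP(c,8,True).reshape(-1,2); print(r)
P=ray(w,r,.01);print(P)
for i in range(len(P)): print(np.linalg.norm(P[i]-P[i-1]))
print('jar',ray(w,[[350,70]],.045))
for n,b,j,k,wr in(('scene',(235,212),(298,190),(201,165),(259,170)),('side',(207,222),(271,190),(139,180),(212,174))):
    print(n,ray(cams.get_calibration(n),[b,j,k,wr],[.02,.03,.02,0.]))
v=cv2.resize(im[235:350,175:335],None,fx=5,fy=5,interpolation=cv2.INTER_CUBIC); cv2.imwrite('pics/z1.png',v)
for n,(x,y) in(('scene',(170,140)),('side',(140,140))):
    i=cv2.imread(f'pics/{n}0.png'); cv2.imwrite(f'pics/z_{n}.png',cv2.resize(i[y:y+110,x:x+150],None,fx=5,fy=5,interpolation=cv2.INTER_CUBIC))
E
```

```text
[[190 251]
 [196 336]
 [314 337]
 [318 249]]
[[ 0.4968 -0.1143  0.01  ]
 [ 0.497  -0.238   0.01  ]
 [ 0.6502 -0.2395  0.01  ]
 [ 0.6481 -0.1117  0.01  ]]
0.1512792799741916
0.12366882963212714
0.15322156275102544
0.1278674886880094
jar [[0.6594 0.087  0.045 ]]
scene [[0.487  0.1128 0.02  ]
 [0.6651 0.0882 0.03  ]
 [0.5165 0.3499 0.02  ]
 [0.6605 0.2603 0.    ]]
side [[0.4939 0.1286 0.02  ]
 [0.6556 0.0852 0.03  ]
 [0.5151 0.3544 0.02  ]
 [0.6613 0.2607 0.    ]]
```

View pics/z1.png

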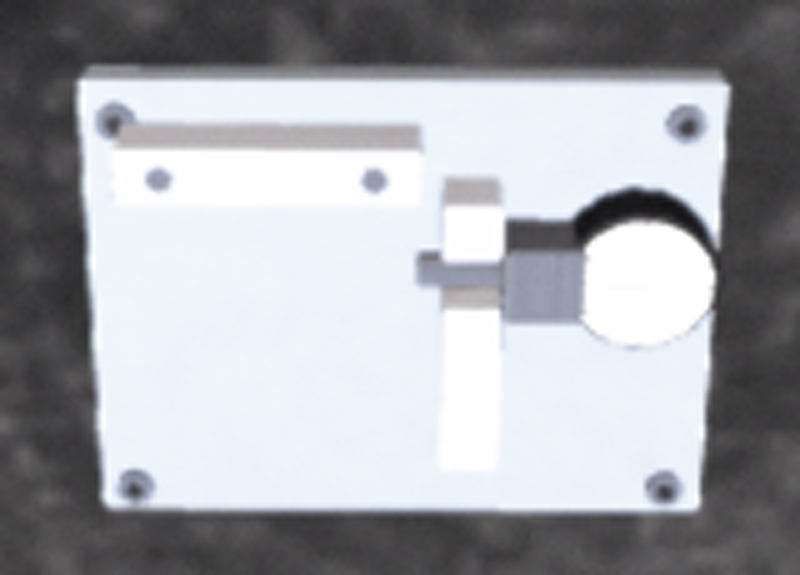

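View pics/z_side.png

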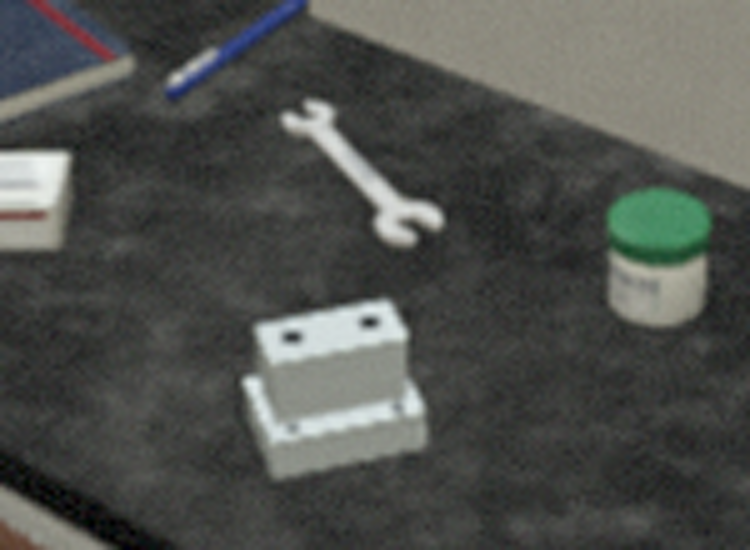

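The zoomed gauge shows the plate top corners at (83,80), (728,87), (698,508) and (104,508). The left fence edge lies along row 205 and the far fence face along column 443. The side zoom shows the block upright, with bores at (290,337) and (370,322), well clear of the jar and the wrench.

Run:
```python
from h import *
from workcell import cams
np.set_printoptions(precision=4,suppress=True)
w=cams.get_calibration('wrist')
f=lambda p,o:np.array(o)+(np.array(p,float)+.5)/5-.5
P=ray(w,f([(83,80),(728,87),(698,508),(104,508)],(175,235)),.01);print(P)
F=ray(w,f([(114,205),(422,206),(443,206),(440,470)],(175,235)),.025);print(F)
print('left yaw',np.degrees(np.arctan2(*(F[1]-F[0])[[1,0]])))
print('far',np.degrees(np.arctan2(*(F[2]-F[3])[[0,1]])))
s=cams.get_calibration('side')
B=ray(s,f([(290,337),(370,322)],(140,140)),.052);print(B,B.mean(0),np.degrees(np.arctan2(*(B[1]-B[0])[[1,0]])))
T=ray(s,f([(253,323),(390,299),(408,343),(273,370)],(140,140)),.052);print(T,T.mean(0))
Bt=ray(s,f([(427,440),(278,478)],(140,140)),.0);print('bot',Bt,np.linalg.norm(Bt[1]-Bt[0]),np.degrees(np.arctan2(*(Bt[0]-Bt[1])[[1,0]])))
```

```text
[[ 0.4983 -0.1138  0.01  ]
 [ 0.6509 -0.1157  0.01  ]
 [ 0.6504 -0.2383  0.01  ]
 [ 0.4962 -0.2383  0.01  ]]
[[ 0.5067 -0.1383  0.025 ]
 [ 0.5784 -0.1386  0.025 ]
 [ 0.5833 -0.1386  0.025 ]
 [ 0.583  -0.2135  0.025 ]]
left yaw -0.22337653554617204
far 0.1944196837648595
[[0.4887 0.1473 0.052 ]
 [0.5162 0.1289 0.052 ]] [0.5024 0.1381 0.052 ] -33.82377804337982
[[0.4866 0.1655 0.052 ]
 [0.5334 0.133  0.052 ]
 [0.5146 0.1077 0.052 ]
 [0.4682 0.1378 0.052 ]] [0.5007 0.136  0.052 ]
bot [[0.5215 0.1048 0.    ]
 [0.4654 0.1363 0.    ]] 0.0643376067517299 -29.343004034049056
```

>>> play_rows(series="100 3.4 -1.84 2 0 0 0;100 3.4 -1.84 2 0 0 0;100 3.4 -1.84 2 0 0 0;100 3.4 -1.83 1 0 0 0;100 0 0 0 0 0 -10;100 0 0 0 0 0 -10;100 0 0 0 0 0 -10;100 0 0 0 0 0 -10;100 0 0 0 0 0 -10;100 0 0 0 0 0 -8;100 0 0 0 0 0 0")

```text
clock: 1.52
tcp_pos: [0.5013, 0.1359, 0.1801]
orientation: [-0.0, 0.276, 0.961, -0.0]
wrist_force: [0.1, -0.4, -0.4]
finger_gap: 0.0853
```

Run:
```python
from workcell import get_state,cams
from h import *
import pickle
s=get_state();print(s)
c=cams.get_calibration('wrist'); im=cams.read_camera('wrist')
pickle.dump(c,open('c1.pkl','wb'));R=cv2.Rodrigues(c['rvec'])[0];print('cam',-R.T@c['tvec'])
print(proj(c,[.501,.136,.052]))
cv2.imwrite('pics/w1.png',im[:,:,::-1])
```

```text
{'clock': 1.525, 'joint_pos': array([ 1.10185819e-01,  2.39354718e-01, -2.28773551e-01,  1.10316928e+00,
       -1.96069939e-05,  6.70272540e-01]), 'qvel': array([ 0.00028294, -0.00050982, -0.00113128,  0.00078154,  0.0012565 ,
        0.04797685]), 'tau': array([ 5.67924144e-03, -4.24788558e+01,  2.84952128e+01,  3.65820568e-03,
       -2.42127126e-04, -4.83893752e-01]), 'tcp_pos': array([0.50133493, 0.1359472 , 0.18006321]), 'orientation': array([-2.28039669e-04,  2.76397309e-01,  9.61043425e-01, -1.04398341e-04]), 'wrist_force': array([ 0.07145445, -0.37447007, -0.40740651]), 'ft_torque': array([ 0.03161683, -0.01001708,  0.012992  ]), 'finger_gap': 0.0853284736158854}
cam [0.43174099 0.17997086 0.30323715]
[[255.31812694 188.27615192]]
```

View pics/w1.png

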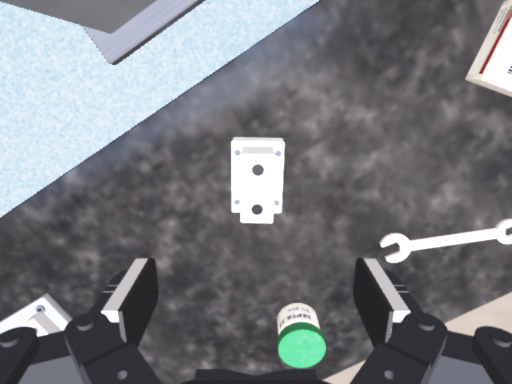

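The wrist view shows the block nearly square to the fingers, with bores at (258,170) and (257,210). The jar is at (300,345), between the finger backs in the image but farther off in x.

Run:
```python
from h import *
import pickle
np.set_printoptions(precision=4,suppress=True)
c=pickle.load(open('c1.pkl','rb'));im=cv2.imread('pics/w1.png');g=cv2.cvtColor(im,6)
m=np.uint8(g[155:222,240:276]<90)*255
cs,_=cv2.findContours(m,cv2.RETR_LIST,2)
pts=[]
for k in cs:
    a=cv2.contourArea(k)
    if 20<a<200:
        M=cv2.moments(k);pts.append((240+M['m10']/M['m00'],155+M['m01']/M['m00']));print(a,pts[-1])
B=ray(c,pts,.052);print(B,B.mean(0),np.linalg.norm(B[0]-B[1]),np.degrees(np.arctan2(*(B[1]-B[0])[[1,0]])))
cv2.imwrite('pics/z2.png',cv2.resize(im[130:230,220:300],None,fx=6,fy=6,interpolation=2))
```

```text
Traceback (most recent call last):
  File "h.py", line 4, in ray
    u=cv2.undistortPoints(np.array(pts,float).reshape(-1,1,2),K,cal['distortion']).reshape(-1,2)
      ~~~~~~~~~~~~~~~~~~~^^^^^^^^^^^^^^^^^^^^^^^^^^^^^^^^^^^^^^^^^^^^^^^^^^^^^^^^^
cv2.error: OpenCV(4.12.0) /io/opencv/modules/calib3d/src/undistort.dispatch.cpp:347: error: (-215:Assertion failed) CV_IS_MAT(_src) && CV_IS_MAT(_dst) && (_src->rows == 1 || _src->cols == 1) && (_dst->rows == 1 || _dst->cols == 1) && _src->cols + _src->rows - 1 == _dst->rows + _dst->cols - 1 && (CV_MAT_TYPE(_src->type) == CV_32FC2 || CV_MAT_TYPE(_src->type) == CV_64FC2) && (CV_MAT_TYPE(_dst->type) == CV_32FC2 || CV_MAT_TYPE(_dst->type) == CV_64FC2) in function 'cvUndistortPointsInternal'
```

Run:
```python
from h import *
import pickle
np.set_printoptions(precision=4,suppress=True)
c=pickle.load(open('c1.pkl','rb'));im=cv2.imread('pics/w1.png');g=cv2.cvtColor(im,6)
pts=[]
for x,y in((258,170),(257,210)):
    w=np.clip(200-g[y-7:y+8,x-7:x+8].astype(float),0,None)
    if y>200: w[-3:]=0
    Y,X=np.mgrid[y-7:y+8,x-7:x+8];pts.append(((w*X).sum()/w.sum(),(w*Y).sum()/w.sum()))
print(pts)
B=ray(c,pts,.052);print(B,B.mean(0),np.linalg.norm(B[0]-B[1]),np.degrees(np.arctan2(*(B[1]-B[0])[[1,0]])))
cv2.imwrite('pics/z2.png',cv2.resize(im[130:230,220:300],None,fx=6,fy=6,interpolation=2))
```

```text
[(np.float64(257.4916820702403), np.float64(169.61460258780036)), (np.float64(256.6471924290221), np.float64(209.06927444794954))]
[[0.4893 0.1453 0.052 ]
 [0.5161 0.1278 0.052 ]] [0.5027 0.1365 0.052 ] 0.031988518375054925 -33.20587135873056
```

View pics/z2.png

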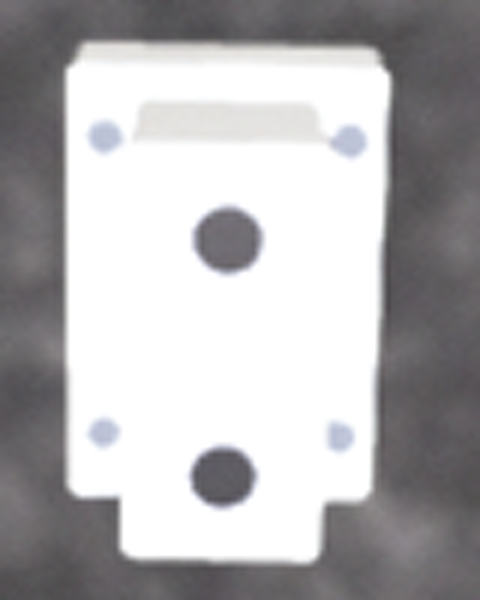

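>>> play_rows(series="100 -0.09 0.12 3.4 0 0 1.1;100 0 0 3.4 0 0 0;100 0 0 3 0 0 0;100 0 0 2.4 0 0 0;100 0 0 1.5 0 0 0;100 0 0 0 0 0 0;100 0 0 0 0 0 0", newtons=60)

```text
clock: 2.45
tcp_pos: [0.5037, 0.1366, 0.0441]
orientation: [0.001, 0.285, 0.958, 0.0]
wrist_force: [0.4, 0.4, -0.8]
finger_gap: 0.0854
```

>>> play_rows(series="20 0 0 0 0 0 0;10 0 0 0 0 0 0;0 0 0 0 0 0 0;0 0 0 0 0 0 0;0 0 0 0 0 0 0;0 0 0 0 0 0 0;0 0 0 0 0 0 0;0 0 0 0 0 0 0")

```text
clock: 3.45
tcp_pos: [0.5033, 0.1365, 0.0438]
orientation: [0.0, 0.285, 0.959, 0.0]
wrist_force: [-0.7, -0.1, 5.5]
finger_gap: 0.025
```

Run:
```python
from workcell import get_state,cams
import cv2
s=get_state();print(s)
im=cams.read_camera('side')
cv2.imwrite('pics/s2.png',cv2.resize(im[100:260,130:330,::-1],None,fx=4,fy=3.75))
```

```text
{'clock': 3.45, 'joint_pos': array([ 1.10961522e-01,  3.68820238e-01, -4.19982247e-01,  7.81026716e-01,
       -1.19452158e-04,  6.88679697e-01]), 'qvel': array([-1.89106003e-03, -4.89225420e-04, -6.48824567e-06,  1.63103114e-03,
       -2.03429926e-03,  1.30212867e-03]), 'tau': array([ 1.41255632e-01, -4.24994016e+01,  2.25721800e+01, -2.87724053e-01,
        8.73062806e-02, -7.71088817e-03]), 'tcp_pos': array([0.50333205, 0.13654208, 0.04376956]), 'orientation': array([4.68673126e-04, 2.84858761e-01, 9.58569376e-01, 1.33212779e-04]), 'wrist_force': array([-0.65369648, -0.06275437,  5.53815933]), 'ft_torque': array([-0.05166184,  0.11676054, -0.02586176]), 'finger_gap': 0.02497584278553648}
```

View pics/s2.png

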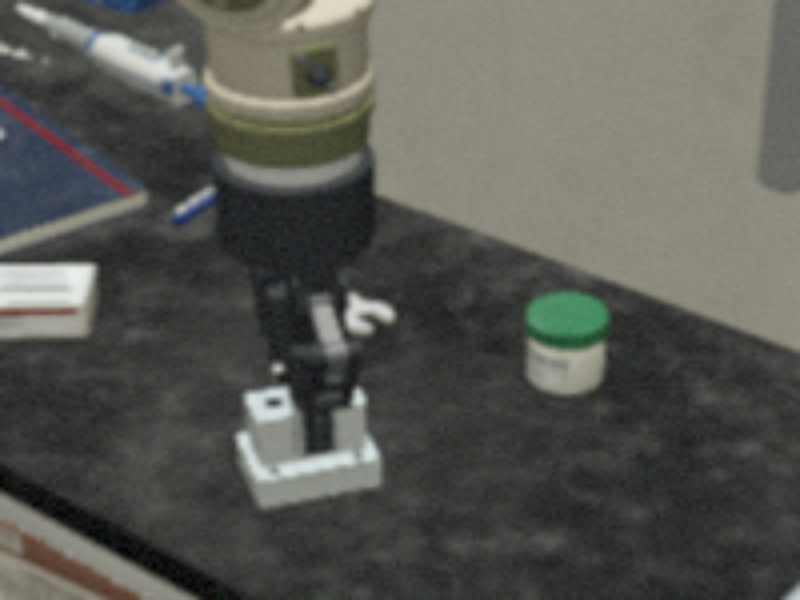

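The block is held (gap 25 mm, standing square). Next I lift it and turn it in line with the gauge.

>>> play_rows(series="0 0 0 -2 0 0 0;0 0 0 -3 0 0 0;0 0 0 -3 0 0 0;0 0 0 0 0 0 -7;0 0 0 0 0 0 -9;0 0 0 0 0 0 -9;0 0 0 0 0 0 -8.1;0 0 0 0 0 0 0;0 0 0 0 0 0 0")

```text
clock: 4.62
tcp_pos: [0.5026, 0.1365, 0.1228]
orientation: [-0.0, 0.001, 1.0, -0.0]
wrist_force: [-0.5, 0.6, -3.0]
finger_gap: 0.0247
```

Run:
```python
from workcell import get_state
import numpy as np
from scipy.spatial.transform import Rotation as R
np.set_printoptions(precision=4,suppress=True)
s=get_state();q=s['orientation'];print(s['tcp_pos'],s['joint_pos'],s['wrist_force'],s['finger_gap']);print(R.from_quat(np.r_[q[1:],q[0]]).as_matrix())
```

```text
[0.5026 0.1365 0.1228] [ 0.111   0.2855 -0.3168  0.9695  0.      0.1133] [-0.4925  0.5948 -2.9637] 0.02468133641718617
[[-1.      0.0023 -0.001 ]
 [ 0.0023  1.     -0.0001]
 [ 0.0009 -0.0001 -1.    ]]
```

>>> play_rows(series="0 -0.4 -2 0 0 0 0;0 -0.4 -4 0 0 0 0;0 -0.5 -4.5 0 0 0 0;0 -0.5 -4.5 0 0 0 0;0 -0.5 -4.5 0 0 0 0;0 -0.4 -4.5 0 0 0 0;0 -0.4 -4 0 0 0 0;0 -0.34 -2.45 1 0 0 0;0 0 0 2 0 0 0;0 0 0 1 0 0 0;0 0 0 0 0 0 0;0 0 0 0 0 0 0")

```text
clock: 6.12
tcp_pos: [0.5377, -0.1677, 0.0839]
orientation: [0.0, -0.0, 1.0, -0.0]
wrist_force: [0.1, -0.0, -2.9]
finger_gap: 0.0249
```

Run:
```python
from workcell import get_state,cams
from h import *
import pickle
from scipy.spatial.transform import Rotation as R
np.set_printoptions(precision=4,suppress=True)
s=get_state();q=s['orientation'];print(s['tcp_pos'],s['joint_pos'],s['wrist_force'],s['finger_gap']);print(R.from_quat(np.r_[q[1:],q[0]]).as_matrix())
D={}
for n in('wrist','side','scene'):
    c=cams.get_calibration(n); im=cams.read_camera(n)[:,:,::-1]; D[n]=(c,im); cv2.imwrite(f'pics/{n}3.png',im)
pickle.dump(D,open('d3.pkl','wb'))
p=proj(D['side'][0],[.56,-.16,.03])[0].astype(int);x,y=p-[60,55];print(x,y)
cv2.imwrite('pics/z_side3.png',cv2.resize(D['side'][1][y:y+110,x:x+130],None,fx=5,fy=5,interpolation=2))
```

```text
[ 0.5377 -0.1677  0.0839] [-0.4448  0.3942 -0.2636  0.9123  0.0001 -0.4452] [ 0.0501 -0.0397 -2.9279] 0.02493387486555287
[[-1.     -0.0004  0.0007]
 [-0.0004  1.     -0.0002]
 [-0.0007 -0.0002 -1.    ]]
290 204
```

View pics/wrist3.png

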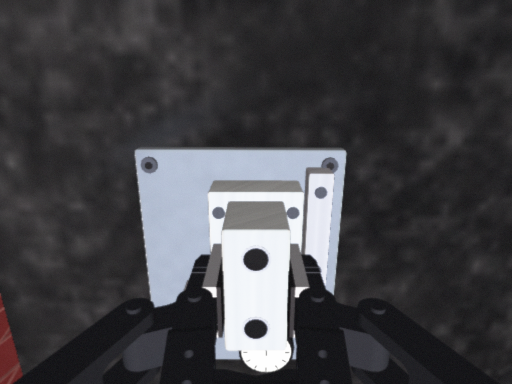

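View pics/z_side3.png

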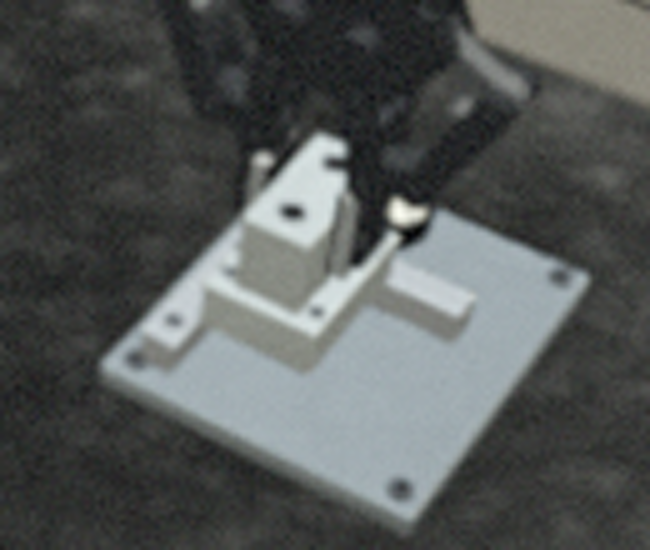

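The wrist view shows the block held straight and level, bores at (255,259) and (255,328). The plate's near corners are at (135,149) and (346,149), and the left fence is to the block's right. The side zoom agrees: the block is between the fences and clear of both.

Run:
```python
from h import *
import pickle
np.set_printoptions(precision=4,suppress=True)
D=pickle.load(open('d3.pkl','rb'));c,im=D['wrist']
B=ray(c,[(255.5,259),(255.5,328)],.092);print(B,B.mean(0))
print('plate',ray(c,[(136,150),(346,150)],.01))
print('flange',ray(c,[(209,192),(303,191)],.060))
cv2.imwrite('pics/z3.png',cv2.resize(im[135:295,180:360],None,fx=4,fy=3.7,interpolation=2))
```

```text
[[ 0.5211 -0.1675  0.092 ]
 [ 0.5529 -0.1675  0.092 ]] [ 0.537  -0.1675  0.092 ]
plate [[ 0.4964 -0.237   0.01  ]
 [ 0.4964 -0.115   0.01  ]]
flange [[ 0.5053 -0.1885  0.06  ]
 [ 0.5048 -0.1461  0.06  ]]
```

View pics/z3.png

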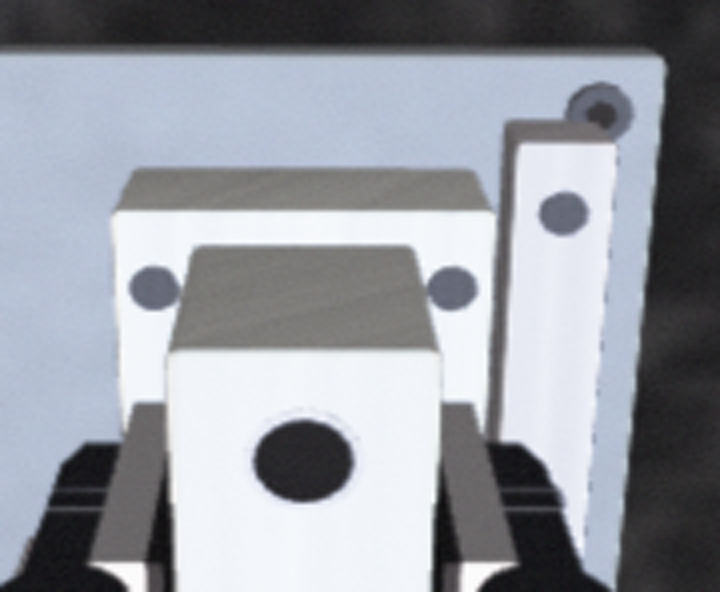

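>>> play_rows(series="0 0 0 1 0 0 0;0 0 0 1.2 0 0 0;0 0 0 0.5 0 0 0;0 0 0 0 0 0 0;0 0 0 0 0 0 0")

```text
clock: 6.9
tcp_pos: [0.5375, -0.1681, 0.0564]
orientation: [0.0, 0.0, 1.0, -0.0]
wrist_force: [0.0, -0.4, -2.7]
finger_gap: 0.0246
```

>>> play_rows(series="0 0 0 0.1 0 0 0;0 0 0 0.1 0 0 0;0 0 0 0 0 0 0;0 0 0 0 0 0 0")

```text
clock: 7.4
tcp_pos: [0.5374, -0.168, 0.0544]
orientation: [0.0, 0.0, 1.0, -0.0]
wrist_force: [0.5, -0.5, -1.4]
finger_gap: 0.0249
```

>>> play_rows(series="0 0 0 0.05 0 0 0;0 0 0 0 0 0 0;0 0 0 0 0 0 0")

```text
clock: 7.78
tcp_pos: [0.5374, -0.168, 0.0538]
orientation: [0.0, 0.0, 1.0, 0.0]
wrist_force: [0.4, -0.4, -2.5]
finger_gap: 0.025
```

>>> play_rows(series="0 0 0 0.05 0 0 0;0 0 0 0 0 0 0;0 0 0 0 0 0 0")

```text
clock: 8.15
tcp_pos: [0.5374, -0.168, 0.0538]
orientation: [0.0, -0.0, 1.0, -0.0]
wrist_force: [-2.5, 0.6, 5.1]
finger_gap: 0.0252
```

>>> play_rows(series="0 0 0 -0.03 0 0 0;0 0 0.2 0 0 0 0;0 0 0.2 0 0 0 0;0 0 0.15 0 0 0 0;0 0 0 0 0 0 0;0 0 0 0 0 0 0")

```text
clock: 8.9
tcp_pos: [0.5379, -0.1625, 0.0538]
orientation: [0.001, -0.0, 1.0, -0.0]
wrist_force: [0.8, -1.5, 2.6]
finger_gap: 0.0248
```

>>> play_rows(series="0 0 0.05 0 0 0 0;0 0 0.05 0 0 0 0;0 0 0.05 0 0 0 0;0 0 0 0 0 0 0;0 0 0 0 0 0 0")

```text
clock: 9.52
tcp_pos: [0.5374, -0.1612, 0.0538]
orientation: [0.0, 0.0, 1.0, -0.0]
wrist_force: [0.7, -2.7, 5.3]
finger_gap: 0.0249
```

>>> play_rows(series="0 0 0.05 0 0 0 0;0 0 0 0 0 0 0;0 0 0 0 0 0 0")

```text
clock: 9.9
tcp_pos: [0.5374, -0.1607, 0.0538]
orientation: [0.0, 0.0, 1.0, -0.0]
wrist_force: [1.5, -4.2, 5.1]
finger_gap: 0.025
```

>>> play_rows(series="0 0 0.05 0 0 0 0;0 0 0 0 0 0 0;0 0 0 0 0 0 0")

```text
clock: 10.28
tcp_pos: [0.5374, -0.1603, 0.0538]
orientation: [0.0, 0.0, 1.0, -0.0]
wrist_force: [-0.7, -4.2, 5.0]
finger_gap: 0.0249
```

>>> play_rows(series="0 0 0.05 0 0 0 0;0 0 0 0 0 0 0;0 0 0 0 0 0 0")

```text
clock: 10.65
tcp_pos: [0.5374, -0.1603, 0.0538]
orientation: [0.0, 0.0, 1.0, -0.001]
wrist_force: [-0.6, -5.5, 5.2]
finger_gap: 0.025
```

>>> play_rows(series="0 -0.2 0 0 0 0 0;0 -0.3 0 0 0 0 0;0 -0.3 0 0 0 0 0;0 -0.2 0 0 0 0 0;0 -0.1 0 0 0 0 0;0 -0.1 0 0 0 0 0;0 0 0 0 0 0 0;0 0 0 0 0 0 0")

```text
clock: 11.65
tcp_pos: [0.546, -0.1602, 0.0539]
orientation: [-0.003, 0.001, 1.0, -0.001]
wrist_force: [-10.3, -7.1, 14.4]
finger_gap: 0.0251
```

>>> play_rows(series="0 -0.05 0 0 0 0 0;0 -0.05 0 0 0 0 0;0 -0.05 0 0 0 0 0;0 0 0 0 0 0 0;0 0 0 0 0 0 0")

```text
clock: 12.28
tcp_pos: [0.5469, -0.1602, 0.0539]
orientation: [-0.004, 0.001, 1.0, -0.001]
wrist_force: [-11.8, -7.4, 15.2]
finger_gap: 0.025
```

>>> play_rows(series="0 -0.05 0 0 0 0 0;0 0 0 0 0 0 0;0 0 0 0 0 0 0")

```text
clock: 12.65
tcp_pos: [0.5473, -0.1602, 0.054]
orientation: [-0.004, 0.001, 1.0, -0.001]
wrist_force: [-12.2, -7.0, 15.3]
finger_gap: 0.0249
```

>>> play_rows(series="0 0 0 -0.06 0 0 0;0 -0.1 0 0 0 0 0;0 0 0 0 0 0 0;0 0 0 0 0 0 0")

```text
clock: 13.15
tcp_pos: [0.5481, -0.1602, 0.054]
orientation: [-0.004, 0.001, 1.0, -0.001]
wrist_force: [-11.5, -7.3, 12.5]
finger_gap: 0.025
```

```bash
cat > look.py <<'E'
import sys
from workcell import get_state,cams
from h import *
from scipy.spatial.transform import Rotation as R
np.set_printoptions(precision=4,suppress=True)
t=sys.argv[1]
s=get_state();q=s['orientation'];print(s['tcp_pos'],s['wrist_force'],s['ft_torque'],s['finger_gap']);print(R.from_quat(np.r_[q[1:],q[0]]).as_matrix())
c=cams.get_calibration('side');im=cams.read_camera('side')[:,:,::-1]
cv2.imwrite(f'pics/zs{t}.png',cv2.resize(im[204:314,290:420],None,fx=5,fy=5,interpolation=2))
c=cams.get_calibration('wrist');im=cams.read_camera('wrist')[:,:,::-1]
cv2.imwrite(f'pics/zw{t}.png',cv2.resize(im[130:384,100:400],None,fx=2.6,fy=2.3,interpolation=2))
E
python3 look.py 4
```

```text
[ 0.5481 -0.1602  0.054 ] [-11.4789  -7.2515  12.4661] [-1.4617  2.2607 -0.031 ] 0.02504675547069291
[[-1.      0.0016 -0.0082]
 [ 0.0016  1.     -0.002 ]
 [ 0.0082 -0.0021 -1.    ]]
```

View pics/zs4.png

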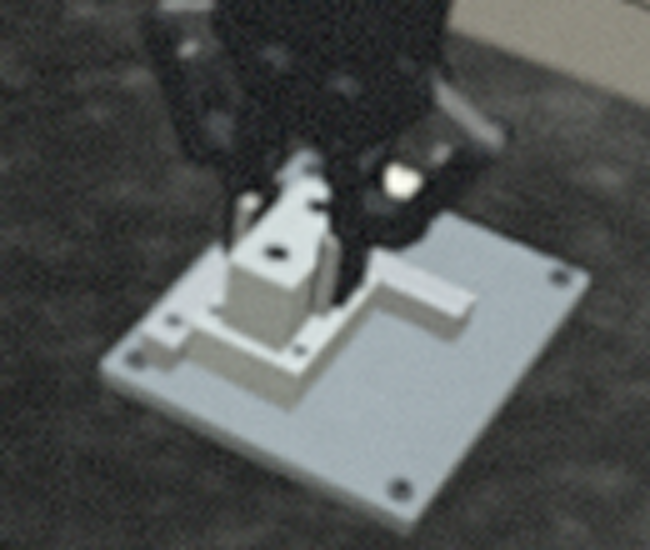

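View pics/zw4.png

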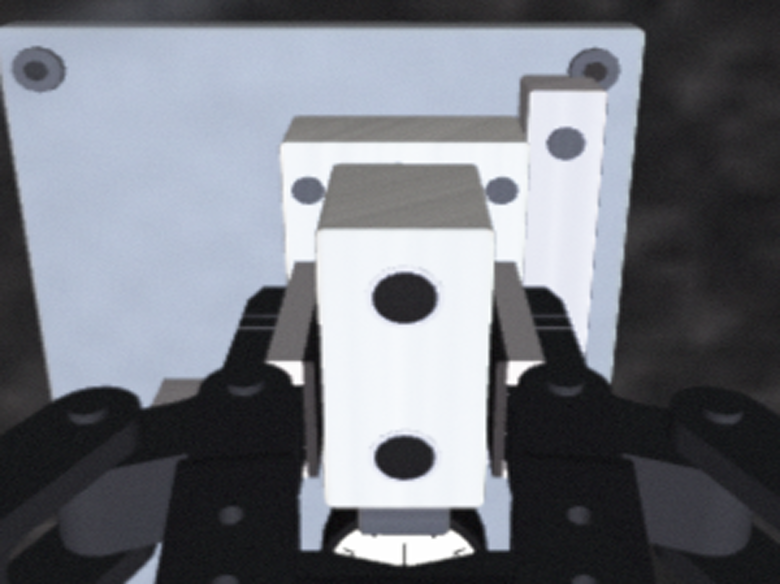

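The side zoom shows the block's long side against the left fence with its end a few mm short of the far fence. The wrist view agrees, and the block looks straight. I keep creeping along x.

>>> play_rows(series="0 -0.1 0 0 0 0 0;0 0 0 0 0 0 0;0 -0.1 0 0 0 0 0;0 0 0 0 0 0 0;0 0 0 0 0 0 0")

```text
clock: 13.88
tcp_pos: [0.5497, -0.1602, 0.054]
orientation: [-0.004, 0.001, 1.0, -0.001]
wrist_force: [-12.2, -7.5, 13.2]
finger_gap: 0.0251
```

>>> play_rows(series="0 -0.05 0 0 0 0 0;0 0 0 0 0 0 0;0 -0.05 0 0 0 0 0;0 0 0 0 0 0 0;0 0 0 0 0 0 0")

```text
clock: 14.5
tcp_pos: [0.5503, -0.1602, 0.054]
orientation: [-0.005, 0.001, 1.0, -0.001]
wrist_force: [-14.5, -7.8, 13.7]
finger_gap: 0.0253
```

>>> play_rows(series="0 -0.05 0 0 0 0 0;0 0 0 0 0 0 0;0 0 0 0 0 0 0")

```text
clock: 14.88
tcp_pos: [0.5507, -0.1602, 0.054]
orientation: [-0.005, 0.001, 1.0, -0.001]
wrist_force: [-13.3, -7.3, 15.7]
finger_gap: 0.0253
```

>>> play_rows(series="0 -0.05 0 0 0 0 0;0 0 0 0 0 0 0;0 0 0 0 0 0 0")

```text
clock: 15.25
tcp_pos: [0.5511, -0.1602, 0.0541]
orientation: [-0.005, 0.001, 1.0, -0.001]
wrist_force: [-14.1, -8.0, 15.1]
finger_gap: 0.0248
```

>>> play_rows(series="0 -0.05 0 -0.04 0 0 0;0 0 0 0 0 0 0;0 -0.05 0 0 0 0 0;0 0 0 0 0 0 0;0 0 0 0 0 0 0")

```text
clock: 15.88
tcp_pos: [0.5518, -0.1602, 0.0541]
orientation: [-0.005, 0.001, 1.0, -0.001]
wrist_force: [-14.2, -7.2, 14.2]
finger_gap: 0.0251
```

>>> play_rows(series="0 -0.05 0 0 0 0 0;0 0 0 0 0 0 0;0 0 0 0 0 0 0")

```text
clock: 16.25
tcp_pos: [0.5521, -0.1602, 0.0541]
orientation: [-0.006, 0.001, 1.0, -0.001]
wrist_force: [-14.6, -8.6, 13.5]
finger_gap: 0.0253
```

>>> play_rows(series="0 -0.05 0 0 0 0 0;0 0 0 0 0 0 0;0 0 0 0 0 0 0")

```text
clock: 16.62
tcp_pos: [0.5521, -0.1602, 0.0541]
orientation: [-0.006, 0.001, 1.0, -0.001]
wrist_force: [-17.0, -7.5, 15.7]
finger_gap: 0.0248
```

>>> play_rows(series="0 -0.05 0 0 0 0 0;0 0 0.05 0 0 0 0;0 -0.05 0 0 0 0 0;0 0 0 0 0 0 0;0 0 0 0 0 0 0;0 0 0 0 0 0 0")

```text
clock: 17.38
tcp_pos: [0.5522, -0.1602, 0.0541]
orientation: [-0.007, 0.001, 1.0, -0.002]
wrist_force: [-19.5, -10.1, 17.6]
finger_gap: 0.025
```

```bash
python3 look.py 5
```

```text
[ 0.5522 -0.1602  0.0541] [-19.4626 -10.1278  17.6013] [-1.9591  3.8171  0.0924] 0.025011634467733544
[[-0.9999  0.0025 -0.0138]
 [ 0.0025  1.     -0.0032]
 [ 0.0138 -0.0032 -0.9999]]
```

View pics/zs5.png

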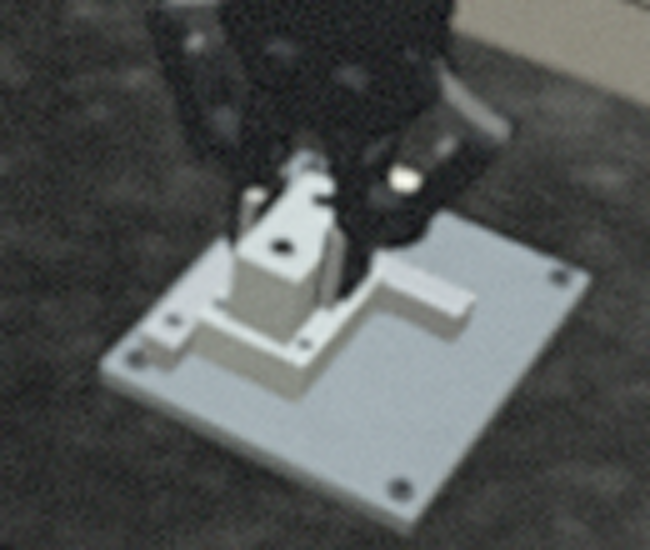

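View pics/zw5.png

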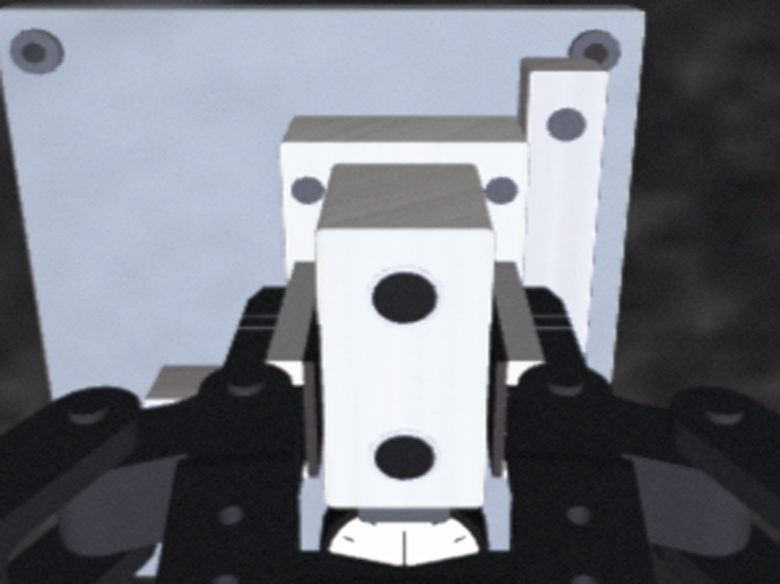

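Run:
```python
from h import *
from workcell import cams
np.set_printoptions(precision=4,suppress=True)
c=cams.get_calibration('wrist')
f=lambda p:np.array([100,130])+(np.array(p,float)+.5)/[2.6,2.3]-.5
print('flange end',ray(c,f([(283,142),(525,142)]),.03));print('fence end',ray(c,f([(529,71),(606,71)]),.025));print('plate',ray(c,f([(2,11),(645,12)]),.01))
B=ray(c,f([(405,298),(404,458)]),.062);print(B,B.mean(0))
```

```text
flange end [[ 0.5193 -0.1813  0.03  ]
 [ 0.5194 -0.1391  0.03  ]]
fence end [[ 0.5063 -0.1382  0.025 ]
 [ 0.5063 -0.1248  0.025 ]]
plate [[ 0.4964 -0.2358  0.01  ]
 [ 0.4969 -0.1149  0.01  ]]
[[ 0.5361 -0.1599  0.062 ]
 [ 0.568  -0.1601  0.062 ]] [ 0.5521 -0.16    0.062 ]
```

>>> play_rows(series="0 -0.05 0 0 0 0 0;0 -0.05 0.03 0 0 0 0;0 0 0 0 0 0 0;0 0 0 0 0 0 0;0 0 0 0 0 0 0;0 0 0 0 0 0 0;0 0 0 0 0 0 0")

```text
clock: 18.35
tcp_pos: [0.5523, -0.1601, 0.0542]
orientation: [-0.008, 0.001, 1.0, -0.002]
wrist_force: [-21.9, -12.0, 19.4]
finger_gap: 0.025
```

The TCP has stayed put while the force rises, so the block is seated against both fences. I'm handing in.

Run:
```python
from workcell import get_state,workorder
s=get_state();print(s['tcp_pos'],s['wrist_force'],abs(s['qvel']).max(),s['finger_gap'])
workorder.hand_in()
```

```text
[ 0.55229152 -0.1601221   0.05416655] [-21.85413718 -12.02891343  19.38374587] 0.00107572591826584 0.02501765390056308
the job is handed in; nothing more can be done
```

I gripped the heater block by its rib, lifted it, set it flat on the gauge plate and slid it onto the left fence. I then pushed it along to the far fence against the probe. I handed in at about 18 s with the gripper still holding it pressed into the corner.

**Seating:** In the last wrist picture, the block's near end was 13.1 mm inside the end of the left fence, against 13 mm at home. The tool stopped at x = 0.552 m, y = -0.160 m, which matches the home position I measured to about 1 mm. After that it moved only about 0.2 mm while the force kept rising.

**Forces at hand-in:** The wrist read about 22 N along x, 12 N along y and 19 N vertically. The highest sideways force I saw was about 25 N in total, well under the ramming limit. The gripper was set to 60 N and the finger gap was 25.0 mm.

**Checks that were off or indirect:**
- **Side contact:** The wrist picture put the block's side about 1 mm past the fence face. That is within the camera's accuracy, and the force confirms contact.
- **Tool tilt:** The tool was leaning about 0.016 rad under the push, inside the 0.06 rad limit. I did not measure the block's own tilt.
- **Probe travel:** I did not read it directly; I inferred it from the block being seated.
- **Jar, carton and wrench:** I kept the path clear of them but did not check their positions again at the end.

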